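# Turn the drying carousel until the orange cup is at the front

### The job

Turn the round white drying carousel by pushing one of its upright rim pegs (either way round) until the small orange cup stands right at the green pointer that marks the front. Leave the carousel standing still there and let go; do not touch the orange cup itself, and leave the empty bottle standing where it is.

Things in the scene. Friction and masses are not known exactly. Their poses are not given: they have to be found in the camera images.
- carousel: White plate, 270 mm across, top 30 mm up, turning about z either way with light friction (1-2 N at the rim; stops by itself). Origin: on its axis, at counter height; x axis turns with it and points to the orange cup. Four steel pegs, 12 mm thick with 17 mm grey ball tops, stand 120 mm from the axis at 45, 135, 225 and 315 degrees from x, up to 89 mm above the counter. The hub is 50 mm high.
- orange_cup: Small orange ceramic cup, 62 mm across the rim, 55 mm high, sitting fast on the plate midway between two pegs. Origin: centre of its underside, 30 mm above the counter, 75 mm from the carousel's axis. Likewise a white cup sits at 90 degrees from it, a blue collar with amber teat at 180, a yellow cap at 270, none above 85 mm.
- front_mark (a point): Point 12 mm above the counter, on top of the fixed green pointer, 34 mm wide, that sticks out from under the plate and marks the front, roughly towards the robot; 155 mm from the carousel's axis. It does not turn with the plate. Its x axis points level to the carousel's axis, z up.
- bottle_center (a point): Centre, half-way up, of the empty translucent polypropylene feeding bottle standing upright on the counter: 62 mm in diameter, 145 mm high, about 60 g. Not part of the job; z along its height.
There are look-alikes about, which are no part of the job. What is meant by the part that bears bottle_center is not yellow, and is the smaller of those in its own colour.

How it is judged (in metres and radians):
At the end, for the whole second after the job is handed in: The orange cup's centre is within 16 mm sideways (about 12 degrees of turn) of the line from the carousel's axis to the green pointer, on the pointer's side, the carousel is at rest, and the bottle stands upright within 20 mm of where it was (y of orange_cup in the frame of front_mark between -0.016 and 0.016 m and horizontal distance between orange_cup and front_mark below 0.1 m and angular speed of carousel below 0.05 rad/s and angle between bottle_center's own z axis and vertical below 0.2 rad and distance of bottle_center from where it was at the start of the episode below 0.02 m); the robot touches nothing.
It fails at once if the robot touches the orange cup (contact force between orange_cup and the fingers above 1 N or contact force between orange_cup and the arm above 1 N).
It fails at once if the bottle is knocked over or shoved away (angle between bottle_center's own z axis and vertical above 0.5 rad or distance of bottle_center from where it was at the start of the episode above 0.03 m).
It also fails if it takes over 48 s, if anything falls off the work surface, if the arm or the gripper's body presses on something with over 40 N, if the wrist force passes 120 N, or if a joint passes its speed limit or range.

### The arm

A 6-joint arm with a two-finger parallel gripper is mounted at the origin on the work surface. World frame = base frame: x ahead of the robot, y to its left, z up, the work surface at z = 0. Lengths are in mm, angles in degrees, forces in N, time in s.
With the tool pointing down it reaches from about 300 to 850 mm from the base axis. Payload 4.2 kg.
Tool frame: the origin (TCP) lies midway between the tips of the shut fingers; the grasp point (between the pads) lies env.hold_point_z behind it (env.hold_point_z is the distance from the TCP to the grasp point, in mm); z points along the fingers, y is the line along which they close (so a half turn about z gives the same grasp; the last joint's range is limited). The gripper opens to 91 mm and grips with 3 to 60 N. Pads are 32 mm wide; open, the fingers measure 118 mm over their backs; the gripper's body (76 mm by 178 mm) begins 60 mm behind the grasp point.
Start: joints at [68.182, 18.312, 89.639, -0, 72.044, -1.146], TCP at [202.991, 537.994, 213.976] pointing down, gripper open.
Joint ranges: [-177.97, 177.97], [-48.28, 115.42], [12.27, 149.76], [-77.06, 257.06], [2.81, 150.46], [-146.56, 146.56]. Speed limits (degrees/s): [147.25, 147.25, 180, 180, 180, 180].

### API

Orientations are given as [roll, pitch, yaw] about the fixed x, y, z axes, in that order (R = Rz(yaw) Ry(pitch) Rx(roll)).
In Python, from workcell import env, viewer, spotter gives the robot as it stands.
- The arm moves only by the tool apply_moves, never from a script. Its arguments are lists of equal length, an entry for each row: "delta_pos": the shift along the world's x, y, z normalised to -1 to 1, where 1 is 120 mm, a list of three; "rot": the turn, a rotation vector about the world's x, y, z normalised to -1 to 1, where 1 is 1.5 rad, a list of three; "hand": the opening, from 0 (shut) to 1 (fully open). A call has 1 to 10 rows; each row is the pose to reach, as a shift and turn from the pose commanded when the call began; what a row does not reach only later rows make up. A row lasts 1/12 s, in which the tool goes at most 41.7 mm and 7.16 degrees, less where a joint would pass 70% of its speed; a pose out of reach is approached as far as the arm can. A call with a number of a shift or a turn outside -1 to 1 is refused whole. A call with a gripper value outside its range is refused whole. The fingers move at their own pace and stop on an object; "newtons" is the grip in N (left out, the last holds). Time passes only in rows, so rows that repeat a pose let the fingers close. It gives the time, the measured TCP pose, the force, the opening and the grip force at its end, in the units of the state.
- env.state(): the state, without advancing time (a new reading comes with each control period).
- viewer.grab_frame(name): name is "scene" or "top" or "wrist"; returns a dict with "pixels" (420x560x3 uint8, red, green, blue), "camera_matrix" (3x3 intrinsics, pixels), "k1" (the pictures are not rectified: a ray, as slopes to the right and down, at radius r is drawn at 1 + k1 r^2 times it, then the intrinsics apply), "R" (3x3) and "t" (3): a world point X has camera coordinates R X + t; the wrist camera has in their place "mount" (4x4, takes a point from camera to tool coordinates, whose origin is the TCP and whose axes are the flange's). Camera axes: x right, y down, z forward; pixel columns grow to the right and rows downward; lengths in mm; the calibration is good to about 2 mm. A picture is of the moment at which its call begins: read the wrist's pose just before it. There is no depth.
- env.job_done(): hands the job in; it is judged then, once.
Trained networks look in a picture, given as the dict that the camera call returned (one of the last four; its "shot" number tells which), for a name from the list of things; names that differ only in an ending like _2 or _b are one class to them, and where a whole thing is asked for, a point or a joint stands for the part that bears it (a point fixed in the world has none). Each returns a list of dicts, best first, with "score" (0 to 1); they miss things now and then, are a little off and sometimes report something else, mostly with a low value. They report only what shows in the picture. A call takes as long as a camera call. They do not tell look-alikes from the thing itself.
- spotter.trace(picture, query): "mask" (420x560 bool, what is visible of it) and "box" ([centre column, centre row, width, height] in pixels, round what is visible of it).
- spotter.landmark_of(picture, query): "position" ([column, row] in pixels: a listed point, or the origin of a listed thing).
The state is a dict: "time_s": time; "qpos": joint angles; "qvel": joint speeds; "effort": joint torques, N m; "ee_pos": TCP position; "ee_rot": TCP orientation; "force": force on the tool from outside, world axes, zero at the start; "torque": the same for the moment, N m; "gripper_width": finger opening in mm; "gripper_force": force on a finger pad.
Only numpy, scipy, OpenCV 4.12 (cv2) and the standard library are available. Lean on these libraries where they do the work, as an engineer would, in place of code of your own. Each camera call takes 0.05 s, during which the arm holds its last target. There are 200 camera calls.

## Working session

There is one attempt and no reset: what is moved stays moved. The work goes in short steps, Python scripts to look and compute and a tool call to move; the robot and the scene stay as the last step left them, time stands still between calls to the robot, and variables do not carry over. Pictures are saved under pics/ and viewed, at most 10 in all, crops included, and the job is handed in when it is done.

Besides the shell and the picture viewer there is one more tool, called after "Call:" by a JSON object that holds its "name" and its "arguments", one argument or row to a line. apply_moves: Moves the arm, as the interface text tells. Its arguments: {"type":"object","properties":{"delta_pos":{"type":"array"},"rot":{"type":"array"},"hand":{"type":"array"},"newtons":{"type":"number"}},"required":["delta_pos","rot","hand"]}

```bash
mkdir -p pics
cat > h.py <<'E'
import numpy as np, cv2
from workcell import env, viewer, spotter
def ray(p,uv):
    K=np.array(p["camera_matrix"]);k=p["k1"]
    d=np.array([(uv[0]-K[0,2])/K[0,0],(uv[1]-K[1,2])/K[1,1]]);s=d.copy()
    for _ in range(30): s=d/(1+k*(s@s))
    R=np.array(p["R"]);t=np.array(p["t"])
    return -R.T@t, R.T@np.array([s[0],s[1],1])
def at_z(p,uv,z):
    c,d=ray(p,uv); return c+d*(z-c[2])/d[2]
def proj(p,X):
    c=np.array(p["R"])@np.array(X,float)+np.array(p["t"]);s=c[:2]/c[2];s=s*(1+p["k1"]*(s@s))
    K=np.array(p["camera_matrix"]);return [K[0,0]*s[0]+K[0,2],K[1,1]*s[1]+K[1,2]]
E
python3 - <<'E'
from h import *
for n in ("top","scene"):
    p=viewer.grab_frame(n); cv2.imwrite(f"pics/{n}0.png",p["pixels"][:,:,::-1])
    for q,z in (("carousel",0),("orange_cup",30),("front_mark",12),("bottle_center",72)):
        for l in spotter.landmark_of(p,q)[:4]:
            print(n,q,round(l["score"],2),np.round(l["position"]),np.round(at_z(p,l["position"],z)))
E
```

```text
top carousel 0.91 [448. 193.] [ 562. -108.    0.]
top orange_cup 0.64 [492. 181.] [ 580. -185.   30.]
top front_mark 0.76 [439. 262.] [419. -76.  12.]
top bottle_center 0.75 [166. 227.] [496. 467.  72.]
top bottle_center 0.68 [103. 229.] [494. 595.  72.]
scene carousel 0.82 [178. 157.] [ 578. -101.    0.]
scene orange_cup 0.89 [156. 137.] [ 588. -183.   30.]
scene front_mark 0.71 [228. 134.] [424. -65.  12.]
scene bottle_center 0.92 [352. 252.] [498. 463.  72.]
scene bottle_center 0.91 [398. 278.] [474. 580.  72.]
scene bottle_center 0.65 [393. 213.] [341. 457.  72.]
```

View pics/top0.png

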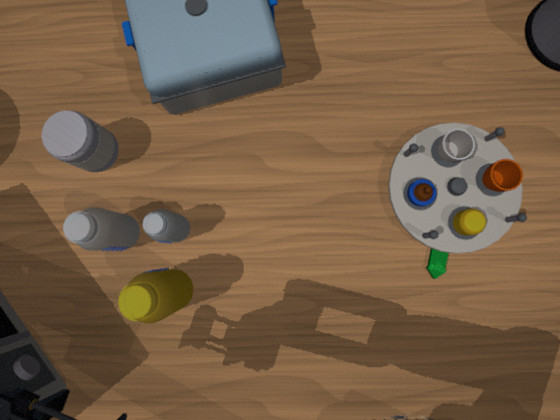

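View pics/scene0.png

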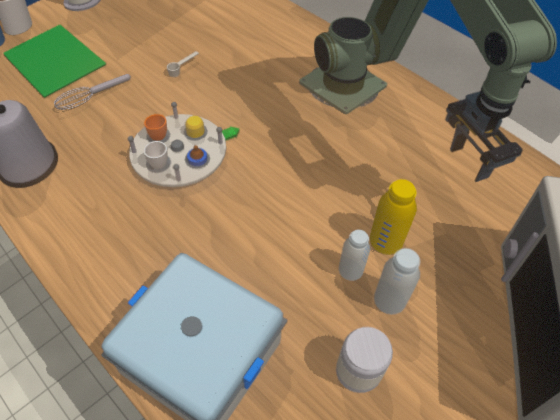

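Top view: the carousel's axis is near (457,187), the orange cup at (502,176), the pointer at (438,263) and the yellow cap at (471,222). The pegs' ball tops are near (500,132), (414,148), (434,234) and (521,217).

Bottle candidates are the small white one (166,227), the big white one (100,228) and the yellow one (155,295). The small white one is the one meant: it isn't yellow and is the smaller of the two whites. It is far from the carousel.

```bash
cat > fit.py <<'E'
from h import *
from scipy.optimize import least_squares
def measure(p):
    # plate fit: axis and angle, from cup mask landmarks + pointer
    m=spotter.trace(p,"carousel")[0]["mask"]
    L={q:np.array(spotter.landmark_of(p,q)[0]["position"]) for q in("orange_cup","front_mark")}
    return m,L
E
python3 - <<'E'
from fit import *
p=viewer.grab_frame("top"); m,L=measure(p)
c,_=cv2.findContours(m.astype(np.uint8),0,1); c=max(c,key=cv2.contourArea)[:,0,:].astype(float)
P=np.array([at_z(p,u,28)[:2] for u in c])
r=least_squares(lambda x:np.hypot(*(P-x[:2]).T)-x[2],[570,-110,135],loss="soft_l1",f_scale=2).x
print("axis,r",r)
hsv=cv2.cvtColor(p["pixels"],cv2.COLOR_RGB2HSV)
# cup by mask: fit of rim ring z=85 approx via centroid
im=p["pixels"][110:290,370:550]; cv2.imwrite("pics/c0.png",cv2.resize(im[:,:,::-1],None,fx=3.3,fy=3.3,interpolation=cv2.INTER_CUBIC))
a=r[:2]
for k,z in (("orange_cup",30),("front_mark",12)):
    X=at_z(p,L[k],z)[:2]; print(k,X,np.hypot(*(X-a)),np.degrees(np.arctan2(*(X-a)[::-1])))
for u in ((500,132),(414,148),(434,234),(521,217)):
    X=at_z(p,u,82)[:2]; print(u,X,np.hypot(*(X-a)),np.degrees(np.arctan2(*(X-a)[::-1])))
s=env.state();print(s["ee_pos"],s["ee_rot"],env.hold_point_z,s["time_s"])
w=spotter.trace(p,"bottle_center")
print([(x["box"],x["score"]) for x in w])
E
```

```text
axis,r [ 571.4668728  -111.13730186  134.69306281]
orange_cup [ 582.14494452 -188.41563938] 78.01258017448554 -82.13286993827764
front_mark [417.80796859 -76.19185022] 157.58249723624996 167.18758869329787
(500, 132) [ 666.28344186 -181.03835195] 117.79787167461853 -36.398530515034146
(414, 148) [638.35857643 -14.52566988] 117.50875477423024 55.30214941901915
(434, 234) [473.02374349 -43.10336689] 119.6648069243415 145.35169317734974
(521, 217) [ 501.76717989 -207.80581213] 119.1757025127468 -125.79226546539478
[202.98409931 538.01835872 214.02060913] [ 1.79987556e+02 -1.84923151e-04  1.59328961e+02] 18.8 0.7
[([165.7, 225.6, 46.8, 32.7], 0.9), ([155.9, 297.1, 74.9, 59.1], 0.87), ([100.3, 229.9, 74.6, 44.3], 0.65)]
```

View pics/c0.png

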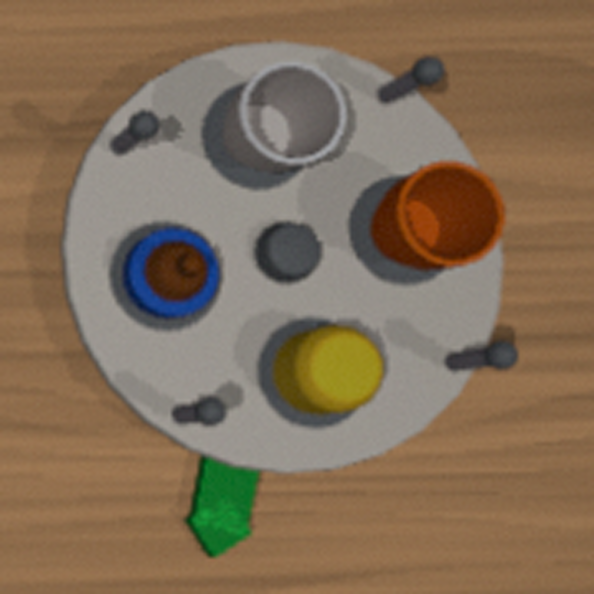

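Call:
{"name": "apply_moves", "arguments": {
  "delta_pos": [
    [0.08, -0.33, 0],
    [0.16, -0.66, 0],
    [0.2, -1, 0],
    [0.2, -1, 0]
  ],
  "rot": [
    [0, 0, 0],
    [0, 0, 0],
    [0, 0, 0.043],
    [0, 0, 0.043]
  ],
  "hand": [0, 0, 0, 0],
  "newtons": 10
}}

```text
time_s: 1.08
ee_pos: [226.3, 411.0, 213.5]
ee_rot: [-179.6, 0.0, 163.0]
force: [-0.8, -0.7, -0.9]
gripper_width: 67.5
gripper_force: 0.0
```

Call:
{"name": "apply_moves", "arguments": {
  "delta_pos": [
    [0.13, -0.33, 0],
    [0.27, -0.66, 0],
    [0.4, -1, 0],
    [0.4, -1, 0]
  ],
  "rot": [
    [0, 0, 0],
    [0, 0, 0],
    [0, 0, 0],
    [0, 0, 0]
  ],
  "hand": [0, 0, 0, 0]
}}

```text
time_s: 1.42
ee_pos: [275.7, 293.0, 214.1]
ee_rot: [-179.8, 0.1, 162.8]
force: [-1.0, 0.6, 0.0]
gripper_width: 40.6
gripper_force: 0.0
```

Call:
{"name": "apply_moves", "arguments": {
  "delta_pos": [
    [0.15, -0.3, 0],
    [0.3, -0.6, 0],
    [0.45, -0.9, 0],
    [0.5, -1, 0],
    [0.5, -1, 0]
  ],
  "rot": [
    [0, 0, 0],
    [0, 0, 0],
    [0, 0, 0],
    [0, 0, 0],
    [0, 0, 0]
  ],
  "hand": [0, 0, 0, 0, 0]
}}

```text
time_s: 1.83
ee_pos: [336.2, 176.3, 214.3]
ee_rot: [180.0, 0.1, 162.7]
force: [-0.9, 0.8, 0.1]
gripper_width: 7.3
gripper_force: 0.0
```

Call:
{"name": "apply_moves", "arguments": {
  "delta_pos": [
    [0.15, -0.3, 0],
    [0.3, -0.6, 0],
    [0.45, -0.9, 0],
    [0.5, -1, 0],
    [0.5, -1, 0]
  ],
  "rot": [
    [0, 0, 0],
    [0, 0, 0],
    [0, 0, 0],
    [0, 0, 0],
    [0, 0, 0]
  ],
  "hand": [0, 0, 0, 0, 0]
}}

```text
time_s: 2.25
ee_pos: [396.6, 57.1, 214.1]
ee_rot: [180.0, 0.0, 162.8]
force: [-0.6, 0.6, -0.5]
gripper_width: 0.3
gripper_force: 0.0
```

Call:
{"name": "apply_moves", "arguments": {
  "delta_pos": [
    [0.13, -0.3, 0],
    [0.27, -0.6, 0],
    [0.4, -0.9, 0],
    [0.45, -1, 0],
    [0.45, -1, 0],
    [0.45, -1, 0]
  ],
  "rot": [
    [0, 0, 0],
    [0, 0, 0],
    [0, 0, 0],
    [0, 0, 0],
    [0, 0, 0],
    [0, 0, 0]
  ],
  "hand": [0, 0, 0, 0, 0, 0]
}}

```text
time_s: 2.75
ee_pos: [448.9, -60.5, 213.6]
ee_rot: [179.9, -0.1, 163.0]
force: [0.6, 0.8, 0.0]
gripper_width: 0.6
gripper_force: 0.0
```

Call:
{"name": "apply_moves", "arguments": {
  "delta_pos": [
    [0.04, -0.11, -0.3],
    [0.04, -0.11, -0.6],
    [0.04, -0.11, -0.85],
    [0.04, -0.11, -0.85],
    [0.04, -0.11, -0.85]
  ],
  "rot": [
    [0, 0, 0],
    [0, 0, 0],
    [0, 0, 0],
    [0, 0, 0],
    [0, 0, 0]
  ],
  "hand": [0, 0, 0, 0, 0]
}}

```text
time_s: 3.17
ee_pos: [452.6, -73.2, 111.5]
ee_rot: [180.0, -0.2, 163.1]
force: [-0.4, -0.2, 0.1]
gripper_width: 0.4
gripper_force: 0.0
```

Run:
```python
from h import *
p=viewer.grab_frame("scene")
im=p["pixels"][60:220,70:290]; cv2.imwrite("pics/c1.png",cv2.resize(im[:,:,::-1],None,fx=3.3,fy=3.3,interpolation=cv2.INTER_CUBIC))
# arc plan, deltas from block at (454,-75)
ax=np.array([571.5,-111]);r=122
for k,f in enumerate(range(163,40,-8)):
    q=ax+r*np.array([np.cos(np.radians(f)),np.sin(np.radians(f))]); print(f,np.round(q,1),np.round((q-[454,-75])/120,3))
```

```text
163 [454.8 -75.3] [ 0.007 -0.003]
155 [460.9 -59.4] [0.058 0.13 ]
147 [469.2 -44.6] [0.127 0.254]
139 [479.4 -31. ] [0.212 0.367]
131 [491.5 -18.9] [0.312 0.467]
123 [505.1  -8.7] [0.425 0.553]
115 [ 5.199e+02 -4.000e-01] [0.55  0.621]
107 [535.8   5.7] [0.682 0.672]
99 [552.4   9.5] [0.82  0.704]
91 [569.4  11. ] [0.961 0.717]
83 [586.4  10.1] [1.103 0.709]
75 [603.1   6.8] [1.242 0.682]
67 [619.2   1.3] [1.376 0.636]
59 [634.3  -6.4] [1.503 0.571]
51 [648.3 -16.2] [1.619 0.49 ]
43 [660.7 -27.8] [1.723 0.393]
```

View pics/c1.png

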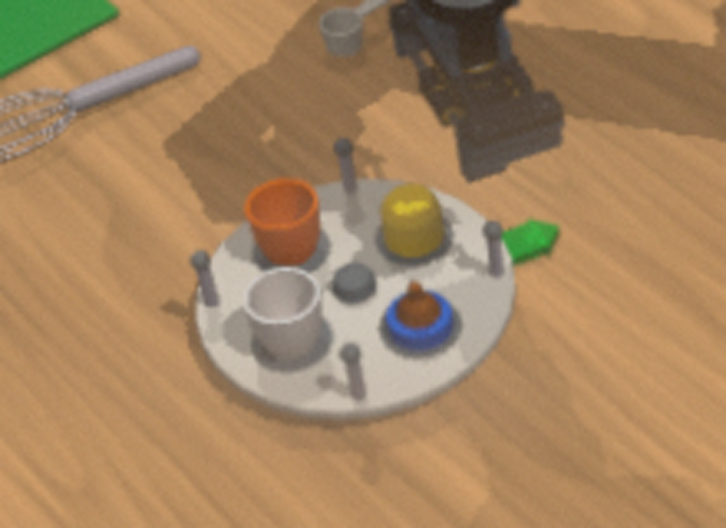

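Call:
{"name": "apply_moves", "arguments": {
  "delta_pos": [
    [0, 0, -0.2],
    [0, 0, -0.4],
    [0, 0, -0.52],
    [0, 0, -0.52]
  ],
  "rot": [
    [0, 0, 0],
    [0, 0, 0],
    [0, 0, 0],
    [0, 0, 0]
  ],
  "hand": [0, 0, 0, 0]
}}

```text
time_s: 3.55
ee_pos: [453.5, -74.4, 49.5]
ee_rot: [180.0, -0.1, 163.1]
force: [-0.2, 0.2, 0.7]
gripper_width: 0.7
gripper_force: 0.0
```

Call:
{"name": "apply_moves", "arguments": {
  "delta_pos": [
    [0.032, 0.065, 0],
    [0.058, 0.13, 0],
    [0.092, 0.193, 0],
    [0.127, 0.254, 0],
    [0.168, 0.312, 0],
    [0.212, 0.367, 0],
    [0.26, 0.418, 0],
    [0.312, 0.467, 0],
    [0.367, 0.511, 0],
    [0.425, 0.553, 0]
  ],
  "rot": [
    [0, 0, -0.046],
    [0, 0, -0.093],
    [0, 0, -0.14],
    [0, 0, -0.186],
    [0, 0, -0.233],
    [0, 0, -0.279],
    [0, 0, -0.326],
    [0, 0, -0.372],
    [0, 0, -0.419],
    [0, 0, -0.465]
  ],
  "hand": [0, 0, 0, 0, 0, 0, 0, 0, 0, 0]
}}

```text
time_s: 4.38
ee_pos: [506.7, -8.4, 52.5]
ee_rot: [179.8, 0.2, 122.9]
force: [-1.0, -1.8, 0.1]
gripper_width: 0.8
gripper_force: 0.8
```

Run:
```python
from h import *
p=viewer.grab_frame("scene")
im=p["pixels"][60:220,70:290]; cv2.imwrite("pics/c2.png",cv2.resize(im[:,:,::-1],None,fx=3.3,fy=3.3,interpolation=cv2.INTER_CUBIC))
ax=np.array([571.5,-111]);r=122
for f in range(123,40,-4):
    q=ax+r*np.array([np.cos(np.radians(f)),np.sin(np.radians(f))]); print(f,np.round((q-[505.1,-8.7])/120,3), np.round((q-[571.5,11])/120,3))
```

```text
123 [-0.  0.] [-0.554 -0.164]
119 [0.06  0.037] [-0.493 -0.127]
115 [0.124 0.069] [-0.43  -0.095]
111 [0.189 0.097] [-0.364 -0.068]
107 [0.256 0.12 ] [-0.297 -0.044]
103 [0.325 0.138] [-0.229 -0.026]
99 [0.394 0.152] [-0.159 -0.013]
95 [0.465 0.16 ] [-0.089 -0.004]
91 [0.536 0.164] [-0.018 -0.   ]
87 [0.607 0.163] [ 0.053 -0.001]
83 [0.677 0.157] [ 0.124 -0.008]
79 [0.747 0.145] [ 0.194 -0.019]
75 [0.816 0.13 ] [ 0.263 -0.035]
71 [0.884 0.109] [ 0.331 -0.055]
67 [0.951 0.083] [ 0.397 -0.081]
63 [1.015 0.053] [ 0.462 -0.111]
59 [1.077 0.019] [ 0.524 -0.145]
55 [ 1.136 -0.02 ] [ 0.583 -0.184]
51 [ 1.193 -0.062] [ 0.64  -0.227]
47 [ 1.247 -0.109] [ 0.693 -0.273]
43 [ 1.297 -0.159] [ 0.744 -0.323]
```

View pics/c2.png

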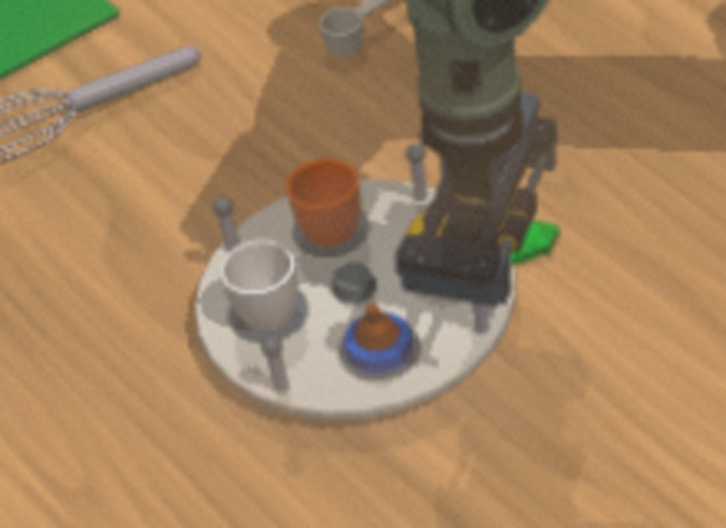

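Call:
{"name": "apply_moves", "arguments": {
  "delta_pos": [
    [0.06, 0.037, 0],
    [0.124, 0.069, 0],
    [0.189, 0.097, 0],
    [0.256, 0.12, 0],
    [0.325, 0.138, 0],
    [0.394, 0.152, 0],
    [0.465, 0.16, 0],
    [0.536, 0.164, 0],
    [0.607, 0.163, 0],
    [0.677, 0.157, 0]
  ],
  "rot": [
    [0, 0, -0.046],
    [0, 0, -0.093],
    [0, 0, -0.14],
    [0, 0, -0.186],
    [0, 0, -0.233],
    [0, 0, -0.279],
    [0, 0, -0.326],
    [0, 0, -0.372],
    [0, 0, -0.419],
    [0, 0, -0.465]
  ],
  "hand": [0, 0, 0, 0, 0, 0, 0, 0, 0, 0]
}}

```text
time_s: 5.27
ee_pos: [586.8, 10.2, 52.0]
ee_rot: [179.9, 0.0, 83.0]
force: [-2.1, -1.6, 0.7]
gripper_width: 0.6
gripper_force: 0.8
```

Call:
{"name": "apply_moves", "arguments": {
  "delta_pos": [
    [0.035, -0.005, 0],
    [0.07, -0.011, 0],
    [0.105, -0.019, 0],
    [0.139, -0.027, 0],
    [0.173, -0.037, 0],
    [0.207, -0.047, 0],
    [0.24, -0.059, 0],
    [0.273, -0.073, 0],
    [0.306, -0.088, 0],
    [0.338, -0.103, 0]
  ],
  "rot": [
    [0, 0, -0.023],
    [0, 0, -0.046],
    [0, 0, -0.07],
    [0, 0, -0.093],
    [0, 0, -0.116],
    [0, 0, -0.14],
    [0, 0, -0.163],
    [0, 0, -0.186],
    [0, 0, -0.21],
    [0, 0, -0.233]
  ],
  "hand": [0, 0, 0, 0, 0, 0, 0, 0, 0, 0]
}}

```text
time_s: 6.1
ee_pos: [627.0, -2.1, 52.1]
ee_rot: [179.9, -0.0, 63.1]
force: [-1.3, -0.4, 0.9]
gripper_width: 0.8
gripper_force: 0.7
```

```bash
cat > ang.py <<'E'
from h import *
ax=np.array([571.5,-111])
for n in ("top","scene"):
    p=viewer.grab_frame(n)
    for q,z in (("orange_cup",30),("front_mark",12)):
        for l in spotter.landmark_of(p,q)[:1]:
            X=at_z(p,l["position"],z)[:2]; d=X-ax
            print(n,q,round(l["score"],2),np.round(l["position"]),np.round(X),np.hypot(*d).round(),np.degrees(np.arctan2(d[1],d[0])).round(1))
s=env.state();print(s["time_s"],s["qpos"].round(1) if hasattr(s["qpos"],"round") else s["qpos"])
E
python3 ang.py
```

```text
top front_mark 0.62 [438. 261.] [421. -75.] 155.0 166.4
scene orange_cup 0.57 [195. 131.] [ 496. -124.] 77.0 -170.3
scene front_mark 0.83 [226. 135.] [429. -65.] 149.0 162.1
6.4 [-1.2 30.7 94.9  0.  54.3 25.6]
```

Call:
{"name": "apply_moves", "arguments": {
  "delta_pos": [
    [0.031, -0.016, 0],
    [0.062, -0.034, 0],
    [0.092, -0.053, 0],
    [0.121, -0.073, 0],
    [0.15, -0.094, 0],
    [0.178, -0.116, 0],
    [0.205, -0.139, 0],
    [0.231, -0.162, 0],
    [0.257, -0.187, 0],
    [0.282, -0.212, 0]
  ],
  "rot": [
    [0, 0, -0.023],
    [0, 0, -0.046],
    [0, 0, -0.07],
    [0, 0, -0.093],
    [0, 0, -0.116],
    [0, 0, -0.14],
    [0, 0, -0.163],
    [0, 0, -0.186],
    [0, 0, -0.21],
    [0, 0, -0.233]
  ],
  "hand": [0, 0, 0, 0, 0, 0, 0, 0, 0, 0]
}}

```text
time_s: 7.23
ee_pos: [660.0, -27.5, 50.0]
ee_rot: [-180.0, 0.0, 43.0]
force: [-1.4, 0.9, 1.0]
gripper_width: 0.6
gripper_force: 0.7
```

Call:
{"name": "apply_moves", "arguments": {
  "delta_pos": [
    [0.01, -0.01, 0],
    [0.019, -0.02, 0],
    [0.019, -0.02, 0]
  ],
  "rot": [
    [0, 0, -0.008],
    [0, 0, -0.017],
    [0, 0, -0.017]
  ],
  "hand": [0, 0, 0]
}}

```text
time_s: 7.48
ee_pos: [662.7, -30.2, 49.7]
ee_rot: [180.0, -0.0, 41.6]
force: [-0.5, 0.7, 0.3]
gripper_width: 0.5
gripper_force: 0.2
```

```bash
python3 ang.py
python3 - <<'E'
from h import *
s=env.state();print(s["ee_pos"],s["ee_rot"],s["force"])
E
```

```text
top orange_cup 0.64 [450. 221.] [500. -96.] 73.0 168.4
top front_mark 0.67 [439. 263.] [416. -74.] 159.0 166.8
scene orange_cup 0.85 [200. 138.] [500. -92.] 74.0 165.2
scene front_mark 0.77 [228. 134.] [423. -66.] 156.0 163.2
7.7833 [-3.6 33.6 89.4 -0.  57.  44.8]
[662.76417116 -30.11176674  49.60838517] [ 1.79983797e+02 -7.86822581e-03  4.16091377e+01] [ 0.04885681 -0.22144188  0.26087356]
```

Call:
{"name": "apply_moves", "arguments": {
  "delta_pos": [
    [-0.03, 0.07, 0],
    [-0.03, 0.14, 0],
    [-0.03, 0.14, 0.3],
    [-0.03, 0.14, 0.6],
    [-0.03, 0.14, 0.9],
    [-0.03, 0.14, 1],
    [-0.03, 0.14, 1],
    [-0.03, 0.14, 1]
  ],
  "rot": [
    [0, 0, 0],
    [0, 0, 0],
    [0, 0, 0],
    [0, 0, 0],
    [0, 0, 0],
    [0, 0, 0],
    [0, 0, 0],
    [0, 0, 0]
  ],
  "hand": [0, 0, 0, 0, 0, 0, 0, 0]
}}

```text
time_s: 8.45
ee_pos: [659.0, -12.6, 169.8]
ee_rot: [180.0, -0.0, 41.6]
force: [-0.6, -0.2, -0.5]
gripper_width: 0.7
gripper_force: 0.0
```

Call:
{"name": "apply_moves", "arguments": {
  "delta_pos": [
    [0, 0.3, 0.1],
    [0, 0.6, 0.2],
    [0, 0.9, 0.3],
    [0, 1, 0.3],
    [0, 1, 0.3]
  ],
  "rot": [
    [0, 0, 0],
    [0, 0, 0],
    [0, 0, 0],
    [0, 0, 0],
    [0, 0, 0]
  ],
  "hand": [0, 0, 0, 0, 0]
}}

```text
time_s: 8.87
ee_pos: [658.1, 110.0, 203.6]
ee_rot: [-179.9, 0.1, 41.8]
force: [-0.6, -0.3, -0.0]
gripper_width: 0.4
gripper_force: 0.0
```

```bash
python3 ang.py
python3 - <<'E'
from h import *
p=viewer.grab_frame("top"); cv2.imwrite("pics/t3.png",p["pixels"][:,:,::-1])
for l in spotter.landmark_of(p,"bottle_center")[:3]: print(l["score"],l["position"])
E
```

```text
top orange_cup 0.6 [451. 223.] [496. -96.] 76.0 169.0
top front_mark 0.77 [438. 261.] [420. -74.] 156.0 166.3
scene front_mark 0.75 [226. 132.] [421. -74.] 155.0 166.0
9.1667 [ 8.1 27.1 77.1 -0.  75.9 56.6]
0.95 [166.6, 224.9]
0.69 [103.0, 230.8]
```

View pics/t3.png

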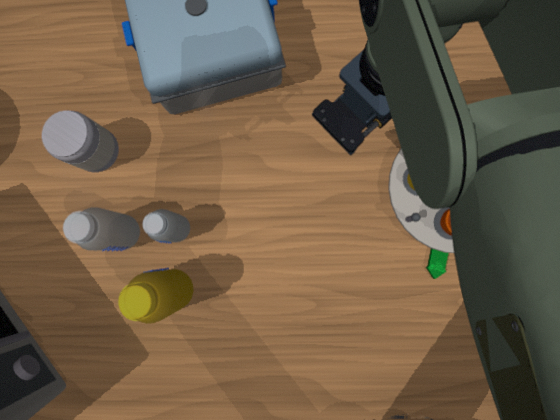

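The fingers are clear and above everything. The orange cup (450,221) lines up with the pointer (438,262) to within about 3°, and the bottle (166,225) has not moved.

```bash
python3 -c "
from workcell import env
print(env.job_done())"
```

```text
the job is handed in; nothing more can be done
None
```

I turned the carousel until the orange cup stood within about 3° of the green pointer (12° allowed), with the arm clear and the bottle unmoved; I handed it in at about 9 s of the 48 s, and no verdict came back.

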